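Find the full tin in the condiment caddy

ROBOT

A 6-joint arm with a two-finger parallel gripper is mounted at the origin on a cart in front of the work surface, level with it; the furniture and walls round the work are solid. World frame = base frame: x ahead of the robot, y to its left, z up, the work surface at z = 0. Lengths are in m, angles in rad, forces in N, time in s.
With the tool pointing down it reaches from about 0.375 to 0.9 m from the base axis. Payload 3.1 kg.
Tool frame: the origin (TCP) lies at the centre of the arm's flange, where the gripper is bolted on; the fingertips stand robot.tip_extent ahead of it and the grasp point (between the pads) lies 164 mm ahead of it (robot.tip_extent is the distance from the TCP to the fingertips, in m); z points along the fingers, y is the line along which they close (so a half turn about z gives the same grasp; the last joint's range is limited). The gripper opens to 87 mm and grips with 3 to 60 N. Pads are 19 mm wide; open, the fingers measure 117 mm over their backs; the gripper's body (75 mm by 190 mm) begins 51 mm behind the grasp point.
Start: joints at [1.171, 0.527, 1.433, -0, 1.181, -0.178], TCP at [0.137, 0.61, 0.405] pointing down, gripper open.
Joint ranges: [-3.08, 3.08], [-0.75, 2.2], [0.22, 2.44], [-1.43, 4.57], [0, 2.65], [-2.85, 2.85]. Speed limits (rad/s): [2.79, 2.79, 3.14, 3.14, 3.14, 3.14].

INTERFACE

Orientations are given as a unit quaternion [x, y, z, w].
In Python, from rig import get_obs, camera, hand_in, cut_out, robot gives the robot as it stands.
- The arm moves only by the tool step_arm, never from a script. Its argument "rows" is a list of rows, each a list of 6 numbers: the shift along the world's x, y, z in m, then the turn, a rotation vector about the world's x, y, z in degrees. A call has 1 to 12 rows; each row shifts and turns the commanded pose from where the row before left it; what a row does not reach is not made up. A row lasts 1/8 s, in which the tool goes at most 62.5 mm and 10.7 degrees, less where a joint would pass 70% of its speed; a pose out of reach is approached as far as the arm can. A call is refused whole if a number of a shift passes 0.0625 or a number of a turn 10.7, either way. A call with a gripper value outside its range is refused whole. "jaw" is the finger opening in m, from 0 to 0.087, set as the call begins (left out, the last holds). The fingers move at their own pace and stop on an object; "squeeze" is the grip in N (left out, the last holds). Time passes only in rows, so rows that do not move let the fingers close. It gives the time, the measured TCP pose, the force, the opening and the grip force at its end, in the units of the state.
- get_obs(): the state, without advancing time (a new reading comes with each control period).
- camera(name): name is "side" or "top" or "wrist"; returns a dict with "pixels" (420x560x3 uint8, blue, green, red), "depth" (420x560 float32, m along the optical axis (not along the pixel's ray), 0 where there is no reading), "fov_y" (degrees; the focal length in pixels is half the picture's height over the tangent of half this angle, whatever the lens; pixels are square), "cx", "cy" (the principal point, pixels), "extrinsics" (4x4, takes a point from camera to world coordinates); the wrist camera has in their place "mount" (4x4, takes a point from camera to tool coordinates, whose origin is the TCP and whose axes are the flange's). Camera axes: x right, y up, looking along -z (the intrinsics and any distortion apply to the point x, -y, -z); pixel columns grow to the right and rows downward; lengths in m; the calibration is good to about 2 mm. The wrist camera is an equidistant fisheye: a pixel r from the principal point sees the ray r / f radians off the axis. A picture is of the moment at which its call begins: read the wrist's pose just before it.
- hand_in(): hands the job in; it is judged then, once.
Trained networks look in the newest picture that a camera, given by its name, has taken for a name from the list of things; names that differ only in an ending like _2 or _b are one class to them, and where a whole thing is asked for, a point or a joint stands for the part that bears it (a point fixed in the world has none). Each returns a list of dicts, best first, with "confidence" (0 to 1); they miss things now and then, are a little off and sometimes report something else, mostly with a low value. They report only what shows in the picture. A call takes as long as a camera call. They do not tell look-alikes from the thing itself.
- cut_out(label, camera): "region" (420x560 bool, what is visible of it) and "extent" ([centre column, centre row, width, height] in pixels, round what is visible of it).
The state is a dict: "time": time; "q": joint angles; "joint_velocities": joint speeds; "joint_torque": joint torques, N m; "position": TCP position; "tool_rot": TCP orientation; "ft_force": force on the tool from outside, world axes, zero at the start; "moment": the same for the moment, N m; "grip_width": finger opening in m; "grip_force": force on a finger pad.
Only numpy, scipy, OpenCV 4.12 (cv2) and the standard library are available. Lean on these libraries where they do the work, as an engineer would, in place of code of your own. Each camera call takes 0.05 s, during which the arm holds its last target. There are 200 camera calls.

TASK

The next table wants the full one of this caddy's three closed tins. First slide the loose divider, parked in the menu holder, fully home into the caddy's empty slot and let go, so the remaining tins cannot knock together; then heft all three tins in turn, each lifted a few centimetres and stood back upright in the caddy, to feel which is heaviest. Finish while holding the heaviest up, upright and still, its underside about 20 cm above the table, the divider home, the other two standing in the caddy, and the shakers and tea glass left alone.

Things in the scene. Friction and masses are not known exactly. Their poses are not given: they have to be found in the camera images.
- caddy: wooden caddy, fixed, 110 (x) by 280 mm (y), origin under its centre. Three bays, each 90 (x) by 80 mm (y), at x = 0, y = -88, 0, +88 mm; floor 10 mm above the table. Long walls at x = -49 and +49 mm, 8 mm thick, end 50 mm above the table, end cheeks 81 mm. A fixed divider like the loose one stands at y = +44 mm, top 138 mm above the table; the slot at y = -44 mm is empty
- caddy_slot (a point): middle of the caddy's empty slot at floor level, 10 mm above the table; axes as the caddy's. Two 12 mm deep ribs on each long wall make grooves 11 mm wide (y), reaching from the floor to 40 mm above it, with the top 14 mm flared to about 26 mm; 90 mm from wall to wall along x
- divider: loose upright board, 0.09 kg, 8 mm thick (its y), 82 mm wide (x), 70 mm high, lower corners rounded by 10 mm, with an 8 mm thick, 40 mm wide finger tab in the middle up to 128 mm; origin at the centre of the underside, z up. Fits the slot either way round, its x along the caddy's x. Once home, the tab ends 34 mm above the tins beside it: grip the tab's top
- menu_holder: dark wooden menu holder, fixed, 100 (x) by 56 (y) by 44 mm high, origin under its centre, with a 10.5 mm wide, 32 mm deep slot along its x in which the divider is parked upright, underside 12 mm above the table
- tin_1: one of three identical closed steel tins, 62 mm diameter, 94 mm tall, origin at the centre of its underside, z up. They stand upright, one in each caddy bay. One is full, two nearly empty: 0.1 to 0.5 kg, the full one at least 0.15 kg heavier than the others. Which one is full cannot be seen and is not known; the contents do not shift
- tin_2: one of three identical closed steel tins, 62 mm diameter, 94 mm tall, origin at the centre of its underside, z up. They stand upright, one in each caddy bay. One is full, two nearly empty: 0.1 to 0.5 kg, the full one at least 0.15 kg heavier than the others. Which one is full cannot be seen and is not known; the contents do not shift
- tin_3: one of three identical closed steel tins, 62 mm diameter, 94 mm tall, origin at the centre of its underside, z up. They stand upright, one in each caddy bay. One is full, two nearly empty: 0.1 to 0.5 kg, the full one at least 0.15 kg heavier than the others. Which one is full cannot be seen and is not known; the contents do not shift
- pepper_shaker: glass shaker with a round pastel blue-green flip lid, 58 mm wide, 89 mm tall, loose; leave it alone. Origin at the centre of its underside
- salt_shaker: glass shaker with a round pastel pink flip lid, 58 mm wide, 89 mm tall, loose; leave it alone. Origin at the centre of its underside
- tea_glass: small clear glass, 49 mm wide, 62 mm tall, loose; leave it alone. Origin at the centre of its underside
Not all that is in view belongs to the job. Leave any orange or yellow look-alike of the tin_3 alone. Leave any purple look-alike of the tin_1 alone.

How it is judged:
On the way, in this order (a step that is already met when the one before it is completed fails the run):
1. the divider is home in the empty slot, upright on the caddy floor, and let go (x of divider in the frame of caddy_slot between -0.006 and 0.006 m and y of divider in the frame of caddy_slot between -0.004 and 0.004 m and z of divider in the frame of caddy_slot between -0.004 and 0.004 m and angle between divider's own z axis and vertical below 0.08 rad and contact force between divider and the fingers below 0.05 N), for 0.2 s.
2. first heft: a tin is lifted by the gripper at least 2 cm off the caddy floor (((height (world z) of tin_1 above 0.03 m and contact force between tin_1 and the fingers above 1 N and contact force between tin_1 and caddy below 0.05 N) or (height (world z) of tin_2 above 0.03 m and contact force between tin_2 and the fingers above 1 N and contact force between tin_2 and caddy below 0.05 N) or (height (world z) of tin_3 above 0.03 m and contact force between tin_3 and the fingers above 1 N and contact force between tin_3 and caddy below 0.05 N))), for 0.2 s.
3. put back: all three tins stand upright in the caddy again (x of tin_1 in the frame of caddy between -0.025 and 0.025 m and y of tin_1 in the frame of caddy between -0.13 and 0.13 m and z of tin_1 in the frame of caddy between 0.005 and 0.014 m and angle between each of tin_1, tin_2, tin_3's own z axis and vertical below 0.1 rad and x of tin_2 in the frame of caddy between -0.025 and 0.025 m and y of tin_2 in the frame of caddy between -0.13 and 0.13 m and z of tin_2 in the frame of caddy between 0.005 and 0.014 m and x of tin_3 in the frame of caddy between -0.025 and 0.025 m and y of tin_3 in the frame of caddy between -0.13 and 0.13 m and z of tin_3 in the frame of caddy between 0.005 and 0.014 m), for 0.2 s.
4. second heft: a tin is lifted by the gripper at least 2 cm off the caddy floor (((height (world z) of tin_1 above 0.03 m and contact force between tin_1 and the fingers above 1 N and contact force between tin_1 and caddy below 0.05 N) or (height (world z) of tin_2 above 0.03 m and contact force between tin_2 and the fingers above 1 N and contact force between tin_2 and caddy below 0.05 N) or (height (world z) of tin_3 above 0.03 m and contact force between tin_3 and the fingers above 1 N and contact force between tin_3 and caddy below 0.05 N))), for 0.2 s.
5. put back: all three tins stand upright in the caddy again (all of step 3), for 0.2 s.
6. third heft: a tin is lifted by the gripper at least 2 cm off the caddy floor (((height (world z) of tin_1 above 0.03 m and contact force between tin_1 and the fingers above 1 N and contact force between tin_1 and caddy below 0.05 N) or (height (world z) of tin_2 above 0.03 m and contact force between tin_2 and the fingers above 1 N and contact force between tin_2 and caddy below 0.05 N) or (height (world z) of tin_3 above 0.03 m and contact force between tin_3 and the fingers above 1 N and contact force between tin_3 and caddy below 0.05 N))), for 0.2 s.
At the end, for the whole second after the job is handed in: The heaviest tin is in the gripper, still, within 20 degrees of upright, underside over 15 cm above the table; the other two stand upright in the caddy; the divider is home within 4 mm. Earlier, three lifts of a tin (the last may be the third), all back in the caddy in between (x of divider in the frame of caddy_slot between -0.006 and 0.006 m and y of divider in the frame of caddy_slot between -0.004 and 0.004 m and z of divider in the frame of caddy_slot between -0.004 and 0.004 m and angle between divider's own z axis and vertical below 0.08 rad and ((height (world z) of tin_1 above 0.15 m and angle between tin_1's own z axis and vertical below 0.35 rad and contact force between tin_1 and the fingers above 1 N and linear speed of tin_1 below 0.03 m/s and contact force between tin_1 and caddy below 0.05 N and contact force between tin_1 and divider below 0.05 N and (x of tin_2 in the frame of caddy between -0.025 and 0.025 m and y of tin_2 in the frame of caddy between -0.13 and 0.13 m and z of tin_2 in the frame of caddy between 0.005 and 0.014 m and angle between tin_2's own z axis and vertical below 0.1 rad and contact force between tin_2 and caddy between 0.3 and 2.8 N) and (x of tin_3 in the frame of caddy between -0.025 and 0.025 m and y of tin_3 in the frame of caddy between -0.13 and 0.13 m and z of tin_3 in the frame of caddy between 0.005 and 0.014 m and angle between tin_3's own z axis and vertical below 0.1 rad and contact force between tin_3 and caddy between 0.3 and 2.8 N)) or (height (world z) of tin_2 above 0.15 m and angle between tin_2's own z axis and vertical below 0.35 rad and contact force between tin_2 and the fingers above 1 N and linear speed of tin_2 below 0.03 m/s and contact force between tin_2 and caddy below 0.05 N and contact force between tin_2 and divider below 0.05 N and (x of tin_1 in the frame of caddy between -0.025 and 0.025 m and y of tin_1 in the frame of caddy between -0.13 and 0.13 m and z of tin_1 in the frame of caddy between 0.005 and 0.014 m and angle between tin_1's own z axis and vertical below 0.1 rad and contact force between tin_1 and caddy between 0.3 and 2.8 N) and (x of tin_3 in the frame of caddy between -0.025 and 0.025 m and y of tin_3 in the frame of caddy between -0.13 and 0.13 m and z of tin_3 in the frame of caddy between 0.005 and 0.014 m and angle between tin_3's own z axis and vertical below 0.1 rad and contact force between tin_3 and caddy between 0.3 and 2.8 N)) or (height (world z) of tin_3 above 0.15 m and angle between tin_3's own z axis and vertical below 0.35 rad and contact force between tin_3 and the fingers above 1 N and linear speed of tin_3 below 0.03 m/s and contact force between tin_3 and caddy below 0.05 N and contact force between tin_3 and divider below 0.05 N and (x of tin_1 in the frame of caddy between -0.025 and 0.025 m and y of tin_1 in the frame of caddy between -0.13 and 0.13 m and z of tin_1 in the frame of caddy between 0.005 and 0.014 m and angle between tin_1's own z axis and vertical below 0.1 rad and contact force between tin_1 and caddy between 0.3 and 2.8 N) and (x of tin_2 in the frame of caddy between -0.025 and 0.025 m and y of tin_2 in the frame of caddy between -0.13 and 0.13 m and z of tin_2 in the frame of caddy between 0.005 and 0.014 m and angle between tin_2's own z axis and vertical below 0.1 rad and contact force between tin_2 and caddy between 0.3 and 2.8 N)))); the arm keeps its last pose, push and grip.
It fails at once if pepper shaker moved by more than 3 cm or tipped over (distance of pepper_shaker from where it was at the start of the episode above 0.03 m or angle between pepper_shaker's own z axis and vertical above 0.5 rad).
It fails at once if salt shaker moved by more than 3 cm or tipped over (distance of salt_shaker from where it was at the start of the episode above 0.03 m or angle between salt_shaker's own z axis and vertical above 0.5 rad).
It fails at once if tea glass moved by more than 3 cm or tipped over (distance of tea_glass from where it was at the start of the episode above 0.03 m or angle between tea_glass's own z axis and vertical above 0.5 rad).
It fails at once if a tin tipped over (angle between any of tin_1, tin_2, tin_3's own z axis and vertical above 0.8 rad).
It also fails if it takes over 72 s, if anything falls off the work surface, if the arm or the gripper's body presses on something with over 40 N, if the wrist force passes 120 N, or if a joint passes its speed limit or range.

## Working session

There is one attempt and no reset: what is moved stays moved. The work goes in short steps, Python scripts to look and compute and a tool call to move; the robot and the scene stay as the last step left them, time stands still between calls to the robot, and variables do not carry over. Pictures are saved under pics/ and viewed, at most 10 in all, crops included, and the job is handed in when it is done.

Besides the shell and the picture viewer there is one more tool, called after "Emit:" by a JSON object that holds its "fn" and its "kwargs". step_arm: Moves the arm, as the interface text tells. Its arguments: {"type":"object","properties":{"rows":{"type":"array"},"jaw":{"type":"number"},"squeeze":{"type":"number"}},"required":["rows"]}

```bash
ls; mkdir -p pics; cat > h.py <<'E'
import numpy as np, cv2
from rig import get_obs, camera, hand_in, cut_out, robot
from scipy.spatial.transform import Rotation as R
def cloud(c):
    d=c["depth"]; f=210/np.tan(np.radians(c["fov_y"]/2))
    v,u=np.mgrid[0:420,0:560]
    p=np.stack([(u-c["cx"])/f*d,-(v-c["cy"])/f*d,-d],-1)
    E=np.array(c["extrinsics"]); return p@E[:3,:3].T+E[:3,3]
E
python3 - <<'E'
from h import *
o=get_obs();print(o, robot.tip_extent)
ims=[]
for n in("top","side"):
    c=camera(n);P=cloud(c);np.save(n+".npy",P);cv2.imwrite(f"pics/{n}.png",c["pixels"])
    print(n,c["fov_y"],c["cx"],c["cy"],np.array(c["extrinsics"]).round(3).tolist())
    for l in("caddy","divider","menu_holder","tin_1","pepper_shaker","salt_shaker","tea_glass"):
        for r in cut_out(l,n):
            m=r["region"]&(c["depth"]>0);q=P[m]
            if len(q)<5: continue
            print(l,round(r["confidence"],2),np.round(r["extent"]).tolist(),"med",np.median(q,0).round(3),"lo",np.percentile(q,3,axis=0).round(3),"hi",np.percentile(q,97,axis=0).round(3))
E
```

```text
pics
{'time': 0.0, 'q': array([ 1.17046126e+00,  5.28452485e-01,  1.43389919e+00, -1.14322512e-05,
        1.18139388e+00, -1.78495665e-01]), 'joint_velocities': array([-0.00029465,  0.00087729, -0.0012684 , -0.00089891,  0.00011216,
        0.00013247]), 'joint_torque': array([ 1.63296063e-04, -4.40041745e+01, -1.76589113e+01,  6.32616598e-02,
        5.81828132e-02, -1.38435521e-04]), 'position': array([0.13734853, 0.60936804, 0.40378061]), 'tool_rot': array([ 1.10690168e-01,  9.93854380e-01, -1.03319020e-03, -3.02144223e-04]), 'ft_force': array([-0.62331591, -1.41438664, -0.46307699]), 'moment': array([-0.0258956 , -0.00438023, -0.05431201]), 'grip_force': 0.0, 'grip_width': 0.0868056834299968} 0.1822
top 44.160953128241054 275.36189445206986 207.15564611945933 [[0.003, 0.995, -0.102, 0.425], [-1.0, 0.003, 0.001, 0.061], [0.001, 0.102, 0.995, 1.153], [0.0, 0.0, 0.0, 1.0]]
caddy 0.69 [335.0, 204.0, 141.0, 90.0] med [ 0.546 -0.065  0.042] lo [ 0.469 -0.202  0.007] hi [0.624 0.063 0.095]
divider 0.73 [176.0, 250.0, 18.0, 38.0] med [0.446 0.263 0.082] lo [0.41  0.255 0.035] hi [0.482 
[... 2265 characters left out ...]
]
tin_1 0.72 [275.0, 200.0, 22.0, 32.0] med [0.504 0.127 0.083] lo [0.475 0.116 0.037] hi [0.531 0.169 0.094]
tin_1 0.6 [283.0, 254.0, 27.0, 44.0] med [ 0.541 -0.084  0.098] lo [ 0.516 -0.097  0.031] hi [ 0.572 -0.041  0.104]
pepper_shaker 0.66 [354.0, 212.0, 22.0, 23.0] med [0.703 0.092 0.08 ] lo [0.68  0.08  0.028] hi [0.73  0.126 0.09 ]
salt_shaker 0.78 [350.0, 244.0, 26.0, 39.0] med [ 0.691 -0.003  0.066] lo [ 0.669 -0.013  0.007] hi [0.716 0.025 0.09 ]
tea_glass 0.71 [370.0, 273.0, 30.0, 33.0] med [ 0.73  -0.093  0.042] lo [ 0.71  -0.105  0.004] hi [ 0.751 -0.06   0.062]
tea_glass 0.38 [349.0, 242.0, 29.0, 42.0] med [ 0.692 -0.002  0.065] lo [ 0.67  -0.013  0.005] hi [0.717 0.029 0.09 ]
```

```bash
python3 - <<'E'
from h import *
a=cv2.imread("pics/top.png")[90:320,130:430];b=cv2.imread("pics/side.png")[130:330,150:410]
cv2.imwrite("pics/a.png",cv2.resize(a,(780,598),interpolation=3))
cv2.imwrite("pics/b.png",cv2.resize(b,(780,600),interpolation=3))
for n in("top","side"):
    P=np.load(n+".npy"); x,y,z=P[...,0],P[...,1],P[...,2]
    reg=(x>.43)&(x<.66)&(y>-.25)&(y<.095)
    # wall tops: 50mm
    for lo,hi in((.043,.056),(.075,.087),(.098,.112),(.128,.142)):
        q=P[reg&(z>lo)&(z<hi)]
        if len(q)>8: print(n,lo,len(q),q.mean(0).round(4),cv2.minAreaRect(q[:,:2].astype(np.float32)*1000))
    reg=(x>.37)&(x<.53)&(y>.2)&(y<.32)
    for lo,hi in((.039,.05),(.09,.128),(.13,.155)):
        q=P[reg&(z>lo)&(z<hi)]
        if len(q)>8: print(n,"div",lo,len(q),q.mean(0).round(4),cv2.minAreaRect(q[:,:2].astype(np.float32)*1000))
E
```

```text
top 0.043 1226 [ 0.5475 -0.0718  0.05  ] ((544.9253540039062, -63.159088134765625), (107.38533020019531, 269.66595458984375), 18.3981990814209)
top 0.075 480 [ 0.542  -0.0603  0.0808] ((546.8897705078125, -67.74906921386719), (81.9495849609375, 279.46600341796875), 18.6640567779541)
top 0.098 2157 [ 0.5412 -0.0683  0.1038] ((542.4173583984375, -71.58940887451172), (62.952701568603516, 239.41322326660156), 18.360591888427734)
top 0.128 84 [ 0.5325 -0.0257  0.1372] ((532.7872314453125, -25.871623992919922), (39.133155822753906, 8.441476821899414), 18.01471710205078)
top div 0.039 415 [0.4486 0.2605 0.0444] ((448.0942077636719, 266.119140625), (91.57119750976562, 38.70160675048828), 12.108542442321777)
top div 0.09 75 [0.4455 0.2623 0.1085] ((446.5880126953125, 263.4814147949219), (47.85009765625, 3.923957347869873), 11.445621490478516)
top div 0.13 92 [0.4454 0.2651 0.1391] ((445.4857482910156, 265.2871398925781), (38.603355407714844, 8.324019432067871), 13.3196382522583)
side 0.043 1032 [ 0.553  -0.1015  0.049 ] ((549.3613891601562, -73.83172607421875), (108.31507110595703, 273.542907
[... 178 characters left out ...]
0.098 1292 [ 0.5492 -0.0918  0.1022] ((544.9760131835938, -74.54273223876953), (62.358154296875, 237.2411346435547), 18.117273330688477)
side 0.128 87 [ 0.5344 -0.03    0.1339] ((534.2388916015625, -28.06496810913086), (39.15581512451172, 9.807917594909668), 19.654911041259766)
side div 0.039 194 [0.4505 0.2562 0.0437] ((450.932373046875, 260.9133605957031), (90.79569244384766, 39.28333282470703), 13.86469554901123)
side div 0.09 165 [0.4478 0.2616 0.1085] ((448.2755432128906, 261.19708251953125), (39.71123123168945, 10.538238525390625), 9.685491561889648)
side div 0.13 57 [0.4491 0.2626 0.1354] ((448.43896484375, 262.8734130859375), (36.47139358520508, 12.347434043884277), 4.15098762512207)
```

View pics/a.png

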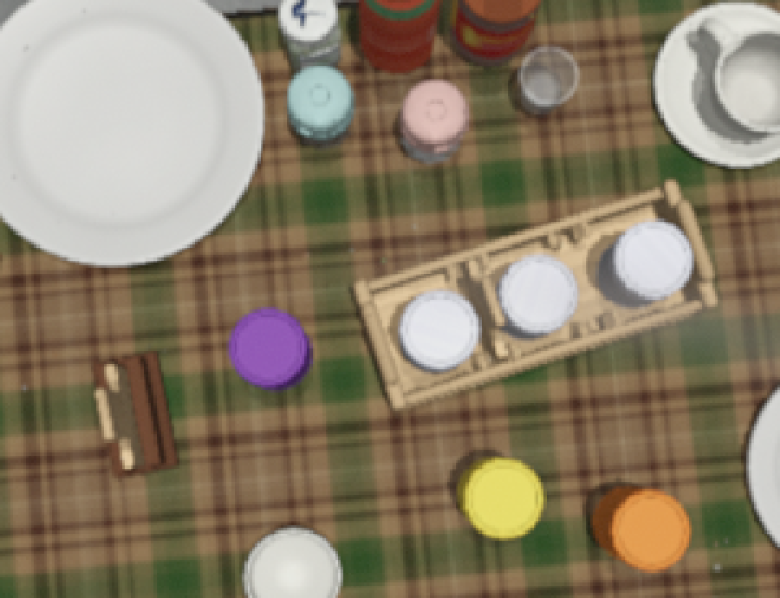

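View pics/b.png

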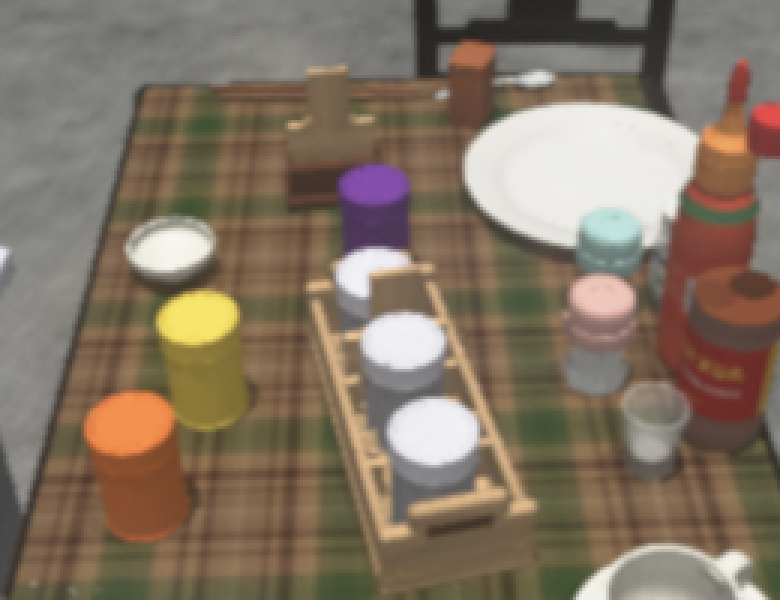

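The top view shows the caddy with three white-lidded tins (crop 440,330; 540,293; 652,260), the fixed divider between the left two and the loose divider at (125,415). The side view agrees. The caddy is at about (0.548,-0.069), yaw 18.4°, and the divider is at about (0.447,0.264), yaw about 13°.

Emit:
{"fn": "step_arm", "kwargs": {"rows": [[0.031,-0.0345,0,0,0,2.6],[0.031,-0.0345,0,0,0,2.6],[0.031,-0.0345,0,0,0,2.6],[0.031,-0.0345,0,0,0,2.6],[0.031,-0.0345,0,0,0,2.6],[0.031,-0.0345,0,0,0,2.6],[0.031,-0.0345,0,0,0,2.6],[0.031,-0.0345,0,0,0,2.6],[0.031,-0.0345,0,0,0,2.6],[0.031,-0.0345,0,0,0,2.6],[0,0,0,0,0,0],[0,0,0,0,0,0]], "jaw": 0.05}}

```text
time: 2.3
position: [0.4471, 0.2647, 0.4047]
tool_rot: [-0.115, 0.993, 0.0, -0.0]
ft_force: [-0.7, 0.4, -0.1]
grip_width: 0.0497
grip_force: 0.0
```

```bash
cat >> h.py <<'E'
def wrist(name):
    """Wrist picture and its cloud in world coordinates."""
    o=get_obs(); c=camera("wrist"); d=c["depth"]; f=210/np.tan(np.radians(c["fov_y"]/2))
    v,u=np.mgrid[0:420,0:560]; x,y=u-c["cx"],v-c["cy"]; r=np.hypot(x,y)+1e-9; th=r/f
    k=np.tan(np.minimum(th,1.5))/r*d
    p=np.stack([x*k,-y*k,-d],-1); p[(d<=0)|(th>1.3)]=np.nan
    M=np.array(c["mount"]); T=R.from_quat(o["tool_rot"]).as_matrix()
    p=(p@M[:3,:3].T+M[:3,3])@T.T+o["position"]
    cv2.imwrite(f"pics/{name}.png",c["pixels"]); 
    ty=T[:,1]; print("TCP",o["position"].round(4),"tool y deg",np.degrees(np.arctan2(ty[1],ty[0])).round(2),"z",T[:,2].round(4),"F",o["ft_force"].round(2),"w",round(o["grip_width"],4))
    return o,c,p
def slab(p,box,lo,hi,tag=""):
    x,y,z=p[...,0],p[...,1],p[...,2]
    q=p[(x>box[0])&(x<box[1])&(y>box[2])&(y<box[3])&(z>lo)&(z<hi)]
    if len(q)>8:
        r=cv2.minAreaRect(q[:,:2].astype(np.float32)*1000)
        print(tag,lo,len(q),"z",np.median(q[:,2]).round(4),"mean",q.mean(0)[:2].round(4),np.round(r[0],1),np.round(r[1],1),round(r[2],2))
    return q
E
python3 - <<'E'
from h import *
o,c,p=wrist("w1")
B=(.37,.53,.2,.33)
for lo,hi in((.039,.05),(.075,.09),(.09,.13),(.13,.155)): slab(p,B,lo,hi)
E
```

```text
TCP [0.4471 0.2647 0.4047] tool y deg 103.24 z [-8.e-04  3.e-04 -1.e+00] F [-0.7   0.4  -0.06] w 0.0497
 0.039 2133 z 0.0437 mean [0.4461 0.2641] [448.3 265.1] [92.8 38.6] 12.61
 0.075 212 z 0.0825 mean [0.4188 0.2585] [445.7 264.2] [81.6  7.5] 12.39
 0.09 81 z 0.1116 mean [0.4276 0.2603] [427.6 260.6] [4.8 7.8] 10.98
 0.13 482 z 0.1393 mean [0.4447 0.2642] [445.8 264.5] [39.3  8. ] 11.23
```

View pics/w1.png

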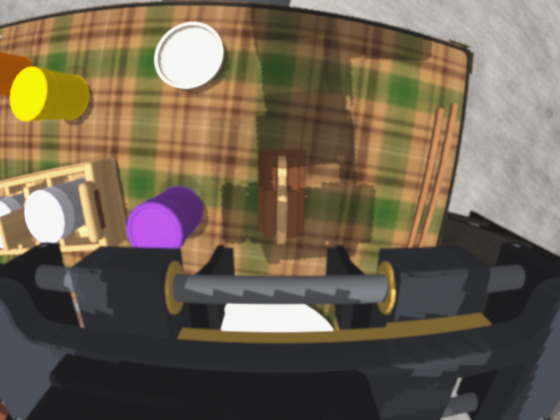

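The wrist view shows the divider in the holder at (282,195), centred between the fingers. It measures (0.4457,0.2643), with its top at 0.1395.

Emit:
{"fn": "step_arm", "kwargs": {"rows": [[-0.001,0,-0.022,0,0,-1],[0,0,-0.03,0,0,0],[0,0,-0.03,0,0,0],[0,0,-0.02,0,0,0],[0,0,-0.01,0,0,0],[0,0,0,0,0,0],[0,0,0,0,0,0]]}}

```text
time: 3.22
position: [0.4466, 0.2651, 0.2935]
tool_rot: [-0.107, 0.994, 0.0, 0.001]
ft_force: [0.1, 0.1, 0.4]
grip_width: 0.0498
grip_force: 0.0
```

Emit:
{"fn": "step_arm", "kwargs": {"rows": [[0,0,0,0,0,0],[0,0,0,0,0,0],[0,0,0,0,0,0],[0,0,0,0,0,0],[0,0,0,0,0,0]], "jaw": 0, "squeeze": 15}}

```text
time: 3.85
position: [0.4465, 0.2646, 0.2927]
tool_rot: [-0.107, 0.994, 0.0, -0.0]
ft_force: [0.0, 0.4, -0.2]
grip_width: 0.0078
grip_force: 7.9
```

Emit:
{"fn": "step_arm", "kwargs": {"rows": [[0,0,0.01,0,0,0],[0,0,0.03,0,0,0],[0,0,0.04,0,0,0],[0,0,0.04,0,0,0],[0,0,0.04,0,0,0],[0,0,0,0,0,0]]}}

```text
time: 4.6
position: [0.447, 0.2649, 0.4566]
tool_rot: [-0.107, 0.994, 0.001, 0.004]
ft_force: [1.1, -0.7, -0.3]
grip_width: 0.0077
grip_force: 15.0
```

Emit:
{"fn": "step_arm", "kwargs": {"rows": [[0.0115,-0.0376,0,0,0,0.6],[0.0115,-0.0376,0,0,0,0.6],[0.0115,-0.0376,0,0,0,0.6],[0.0115,-0.0376,0,0,0,0.6],[0.0115,-0.0376,0,0,0,0.6],[0.0115,-0.0376,0,0,0,0.6],[0.0115,-0.0376,0,0,0,0.6],[0.0115,-0.0376,0,0,0,0.6],[0.0115,-0.0376,0,0,0,0.6],[0.0115,-0.0376,0,0,0,0.6],[0,0,0,0,0,0],[0,0,0,0,0,0]]}}

```text
time: 6.1
position: [0.5608, -0.111, 0.4516]
tool_rot: [-0.159, 0.987, 0.001, -0.001]
ft_force: [0.0, 0.1, -0.8]
grip_width: 0.008
grip_force: 15.0
```

```bash
python3 - <<'E'
from h import *
o,c,p=wrist("w2")
B=(.43,.67,-.26,.095)
for lo,hi in((.043,.056),(.075,.087),(.098,.112),(.13,.142),(.142,.2),(.2,.3)): slab(p,B,lo,hi)
t=slab(p,B,.098,.112)
m=(p[...,2]>.099)&(p[...,2]<.11)&(p[...,1]>-.26)&(p[...,1]<.09)&(p[...,0]>.43)&(p[...,0]<.67)
n,L,s,ce=cv2.connectedComponentsWithStats(m.astype(np.uint8))
for i in range(1,n):
    if s[i,4]>150:
        (x,y),r=cv2.minEnclosingCircle(p[L==i][:,:2].astype(np.float32)*1000);print("tin",x,y,r,ce[i],s[i,4])
E
```

```text
TCP [ 0.5608 -0.111   0.4516] tool y deg 108.26 z [-0.0029  0.0017 -1.    ] F [ 0.01  0.12 -0.81] w 0.008
 0.043 3682 z 0.0494 mean [ 0.5434 -0.0736] [547.1 -70.8] [109.1 267. ] 18.23
 0.075 1565 z 0.0799 mean [ 0.5437 -0.072 ] [547.8 -70. ] [ 81.7 278.9] 19.1
 0.098 7705 z 0.1027 mean [ 0.5433 -0.0751] [543.7 -72.4] [ 64.4 237.7] 18.38
 0.13 348 z 0.137 mean [ 0.5334 -0.0289] [533.3 -28.1] [37.9  8. ] 18.08
 0.142 33 z 0.1893 mean [ 0.5212 -0.1247] [ 521.2 -124.4] [1.4 7.7] 9.51
 0.2 2675 z 0.2863 mean [ 0.5461 -0.1167] [ 549.7 -115.6] [58.9 25. ] 35.48
 0.098 7705 z 0.1027 mean [ 0.5433 -0.0751] [543.7 -72.4] [ 64.4 237.7] 18.38
tin 570.1889038085938 -157.25865173339844 31.21059226989746 [235.58188679 193.83169811] 2650
tin 542.6480712890625 -66.6014633178711 31.40056800842285 [325.31440391 195.72809327] 2659
tin 514.4832153320312 10.82211685180664 31.131929397583008 [399.59564057 194.15302491] 2248
```

View pics/w2.png

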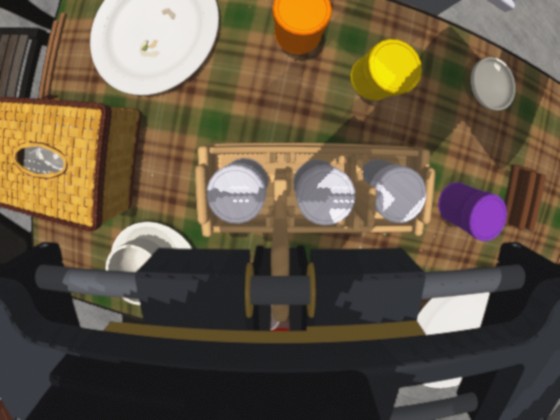

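The wrist view shows the divider over the slot gap at (280,195), and the tins at (235,194), (325,196) and (400,194). The slot is at about (0.5612,-0.112), so I correct by 1 mm and lower.

Emit:
{"fn": "step_arm", "kwargs": {"rows": [[0.001,-0.001,-0.03,0,0,0],[0,0,-0.04,0,0,0],[0,0,-0.03,0,0,0],[0,0,-0.012,0,0,0],[0,0,0,0,0,0],[0,0,0,0,0,0]]}}

```text
time: 6.9
position: [0.563, -0.1122, 0.3421]
tool_rot: [-0.159, 0.987, -0.001, 0.001]
ft_force: [0.5, -0.2, -0.9]
grip_width: 0.0078
grip_force: 15.0
```

```bash
python3 - <<'E'
from h import *
o,c,p=wrist("w3")
B=(.50,.63,-.16,-.06)
for lo,hi in((.112,.118),(.118,.124),(.124,.135)): slab(p,B,lo,hi)
cv2.imwrite("pics/w3c.png",cv2.resize(c["pixels"][110:290,130:440],(775,450),interpolation=3))
E
```

```text
TCP [ 0.563  -0.1122  0.3421] tool y deg 108.32 z [ 0.0025 -0.001  -1.    ] F [ 0.47 -0.2  -0.92] w 0.0078
 0.112 13 z 0.1159 mean [ 0.5246 -0.1264] [ 524.8 -126.7] [0.6 7.1] 16.89
 0.118 18 z 0.1205 mean [ 0.5247 -0.1265] [ 524.8 -126.3] [1.2 7.6] 10.95
 0.124 450 z 0.1312 mean [ 0.5332 -0.1238] [ 536.2 -122.9] [24.8  7.9] 18.39
```

View pics/w3c.png

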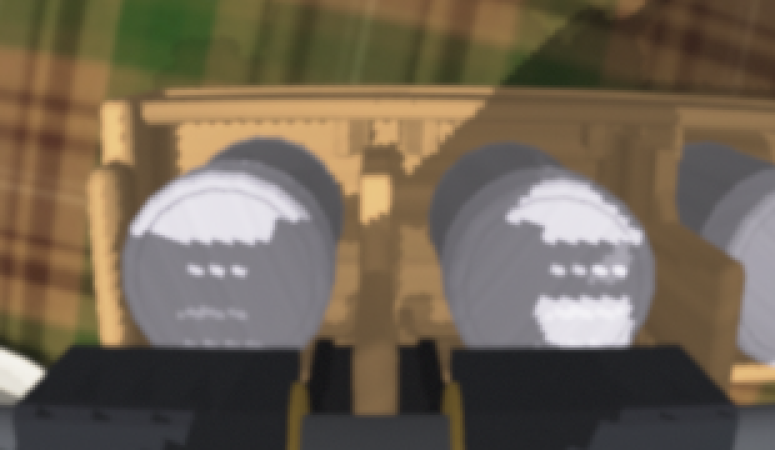

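The divider (crop 378,200) lines up with the groove between the ribs (crop 382,135). Next I lower it into the slot.

Emit:
{"fn": "step_arm", "kwargs": {"rows": [[-0.001,0.001,-0.01,0,0,0],[0,0,-0.01,0,0,0],[0,0,-0.008,0,0,0],[0,0,-0.007,0,0,0],[0,0,0,0,0,0]]}}

```text
time: 7.58
position: [0.5613, -0.1113, 0.3049]
tool_rot: [-0.159, 0.987, 0.0, -0.001]
ft_force: [-0.1, -0.7, 0.5]
grip_width: 0.0079
grip_force: 15.0
```

Emit:
{"fn": "step_arm", "kwargs": {"rows": [[0,0,-0.005,0,0,0],[0,0,-0.005,0,0,0],[0,0,-0.004,0,0,0],[0,0,0,0,0,0],[0,0,0,0,0,0]]}}

```text
time: 8.2
position: [0.5615, -0.1113, 0.2918]
tool_rot: [-0.159, 0.987, 0.0, -0.0]
ft_force: [-0.6, -0.2, -1.3]
grip_width: 0.0078
grip_force: 15.0
```

Emit:
{"fn": "step_arm", "kwargs": {"rows": [[0,0,-0.001,0,0,0],[0,0,-0.001,0,0,0],[0,0,0,0,0,0],[0,0,0,0,0,0]]}}

```text
time: 8.7
position: [0.5615, -0.1113, 0.2907]
tool_rot: [-0.159, 0.987, -0.0, 0.0]
ft_force: [-1.7, -0.0, 5.2]
grip_width: 0.0081
grip_force: 15.0
```

Emit:
{"fn": "step_arm", "kwargs": {"rows": [[0,0,0,0,0,0],[0,0,0,0,0,0],[0,0,0,0,0,0],[0,0,0,0,0,0],[0,0,0.01,0,0,0],[0,0,0.04,0,0,0],[0,0,0.05,0,0,0],[0,0,0.05,0,0,0],[0,0,0,0,0,0]], "jaw": 0.03}}

```text
time: 9.82
position: [0.5624, -0.1116, 0.4452]
tool_rot: [-0.159, 0.987, -0.003, 0.005]
ft_force: [0.2, -0.4, 0.3]
grip_width: 0.03
grip_force: 0.0
```

```bash
python3 - <<'E'
from h import *
o,c,p=wrist("w4")
B=(.50,.63,-.18,-.06)
slab(p,B,.125,.145); slab(p,B,.075,.084,"shoulder")
slab(p,(.48,.58,-.055,0),.13,.145,"fixed")
m=(p[...,2]>.099)&(p[...,2]<.11)&(p[...,1]>-.26)&(p[...,1]<.09)&(p[...,0]>.43)&(p[...,0]<.67)
n,L,s,ce=cv2.connectedComponentsWithStats(m.astype(np.uint8))
for i in range(1,n):
    if s[i,4]>150:
        (x,y),r=cv2.minEnclosingCircle(p[L==i][:,:2].astype(np.float32)*1000);print("tin",x,y,r,s[i,4])
E
```

```text
TCP [ 0.5624 -0.1116  0.4452] tool y deg 108.3 z [ 0.0107 -0.0044 -0.9999] F [ 0.21 -0.4   0.34] w 0.03
 0.125 379 z 0.1373 mean [ 0.5601 -0.113 ] [ 561.2 -112.6] [39.2  7.5] 18.39
shoulder 0.075 189 z 0.0805 mean [ 0.5423 -0.1182] [ 536.7 -108.5] [93.8 94.9] 51.96
fixed 0.13 368 z 0.137 mean [ 0.5327 -0.029 ] [533.2 -27.8] [39.1  8.4] 20.04
tin 569.9697265625 -156.92587280273438 31.261058807373047 2765
tin 542.7605590820312 -66.72786712646484 31.24955940246582 2759
tin 514.3599853515625 11.112223625183105 31.46959114074707 2325
```

Emit:
{"fn": "step_arm", "kwargs": {"rows": [[0.0008,-0.0046,0,0,0,-9],[0.0008,-0.0046,0,0,0,-9],[0.0008,-0.0046,0,0,0,-9],[0.0008,-0.0046,0,0,0,-9],[0.0008,-0.0046,0,0,0,-9],[0.0008,-0.0046,0,0,0,-9],[0.0008,-0.0046,0,0,0,-9],[0.0008,-0.0046,0,0,0,-9],[0.0008,-0.0046,0,0,0,-9],[0.0008,-0.0046,0,0,0,-9],[0,0,0,0,0,0],[0,0,0,0,0,0]], "jaw": 0.087}}

```text
time: 11.38
position: [0.5692, -0.1571, 0.4388]
tool_rot: [0.585, 0.811, -0.0, -0.001]
ft_force: [1.0, -0.6, -0.2]
grip_width: 0.0868
grip_force: 0.0
```

Emit:
{"fn": "step_arm", "kwargs": {"rows": [[0.001,0,-0.043,0,0,0],[0,0,-0.05,0,0,0],[0,0,-0.05,0,0,0],[0,0,-0.03,0,0,0],[0,0,-0.01,0,0,0],[0,0,0,0,0,0],[0,0,0,0,0,0]]}}

```text
time: 12.25
position: [0.5711, -0.1576, 0.2582]
tool_rot: [0.586, 0.811, 0.0, 0.001]
ft_force: [0.1, 1.3, 0.3]
grip_width: 0.0868
grip_force: 0.0
```

Emit:
{"fn": "step_arm", "kwargs": {"rows": [[0,0,0,0,0,0],[0,0,0,0,0,0],[0,0,0,0,0,0],[0,0,0,0,0,0],[0,0,0,0,0,0]], "jaw": 0, "squeeze": 30}}

```text
time: 12.88
position: [0.5705, -0.1574, 0.2571]
tool_rot: [0.586, 0.811, 0.0, 0.0]
ft_force: [0.3, -0.5, 3.0]
grip_width: 0.0613
grip_force: 30.0
```

```bash
python3 -c "
from h import *
o=get_obs();print({k:np.round(o[k],4) for k in('position','ft_force','moment','joint_torque','grip_width','grip_force')})"
```

```text
{'position': array([ 0.5705, -0.1574,  0.2571]), 'ft_force': array([ 0.2688, -0.4699,  3.0332]), 'moment': array([-0.0324,  0.1445, -0.021 ]), 'joint_torque': array([-1.60000e-02, -4.28096e+01, -1.13008e+01,  3.17000e-02,
       -8.81000e-02,  7.20000e-03]), 'grip_width': np.float64(0.0613), 'grip_force': np.float64(29.9999)}
```

Emit:
{"fn": "step_arm", "kwargs": {"rows": [[0,0,0.01,0,0,0],[0,0,0.015,0,0,0],[0,0,0.015,0,0,0],[0,0,0,0,0,0],[0,0,0,0,0,0],[0,0,0,0,0,0],[0,0,0,0,0,0]]}}

```text
time: 13.75
position: [0.5703, -0.1573, 0.2962]
tool_rot: [0.586, 0.811, -0.0, -0.001]
ft_force: [0.1, 0.5, -2.6]
grip_width: 0.0614
grip_force: 30.0
```

Emit:
{"fn": "step_arm", "kwargs": {"rows": [[0,0,0,0,0,0]]}}

```text
time: 13.88
position: [0.5704, -0.1573, 0.2964]
tool_rot: [0.586, 0.811, -0.0, -0.0]
ft_force: [0.3, -0.5, -2.1]
grip_width: 0.0614
grip_force: 30.0
```

Emit:
{"fn": "step_arm", "kwargs": {"rows": [[0,0,0,0,0,0]]}}

```text
time: 14.0
position: [0.5704, -0.1573, 0.2966]
tool_rot: [0.586, 0.81, -0.0, -0.0]
ft_force: [0.3, -0.6, -1.2]
grip_width: 0.0613
grip_force: 30.0
```

Emit:
{"fn": "step_arm", "kwargs": {"rows": [[0,0,0,0,0,0]]}}

```text
time: 14.12
position: [0.5705, -0.1573, 0.2967]
tool_rot: [0.586, 0.811, -0.0, -0.0]
ft_force: [0.1, -0.6, -2.0]
grip_width: 0.0612
grip_force: 30.0
```

```bash
python3 -c "
from h import *
o=get_obs();print({k:np.round(o[k],4) for k in('position','ft_force','moment','joint_torque','grip_width','grip_force')})"
```

```text
{'position': array([ 0.5705, -0.1573,  0.2967]), 'ft_force': array([ 0.0701, -0.5533, -1.9792]), 'moment': array([-0.0533,  0.0075, -0.0105]), 'joint_torque': array([-2.30000e-03, -4.47866e+01, -1.36073e+01,  2.41000e-02,
        8.40000e-02, -0.00000e+00]), 'grip_width': np.float64(0.0612), 'grip_force': np.float64(29.9999)}
```

About 2 N, so this one is light. I put it back and go to the middle tin.

Emit:
{"fn": "step_arm", "kwargs": {"rows": [[0,0,-0.015,0,0,0],[0,0,-0.015,0,0,0],[0,0,-0.007,0,0,0],[0,0,-0.003,0,0,0],[0,0,0,0,0,0],[0,0,0,0,0,0]]}}

```text
time: 14.88
position: [0.5698, -0.157, 0.2571]
tool_rot: [0.586, 0.811, -0.0, -0.001]
ft_force: [-3.6, 1.0, 5.8]
grip_width: 0.0615
grip_force: 30.0
```

Emit:
{"fn": "step_arm", "kwargs": {"rows": [[0,0,0,0,0,0],[0,0,0,0,0,0],[0,0,0,0,0,0],[0,0,0,0,0,0],[0,0,0.02,0,0,0],[0,0,0.05,0,0,0],[0,0,0.05,0,0,0],[-0.0139,0.0453,0,0,0,0],[-0.0139,0.0453,0,0,0,0],[0,0,0,0,0,0],[0,0,0,0,0,0]], "jaw": 0.087}}

```text
time: 16.25
position: [0.543, -0.0668, 0.377]
tool_rot: [0.585, 0.811, 0.0, 0.001]
ft_force: [-0.2, 0.0, -0.1]
grip_width: 0.0869
grip_force: 0.0
```

```bash
python3 - <<'E'
from h import *
o,c,p=wrist("w5")
m=(p[...,2]>.099)&(p[...,2]<.11)&(p[...,1]>-.26)&(p[...,1]<.09)&(p[...,0]>.43)&(p[...,0]<.67)
n,L,s,ce=cv2.connectedComponentsWithStats(m.astype(np.uint8))
for i in range(1,n):
    if s[i,4]>150:
        (x,y),r=cv2.minEnclosingCircle(p[L==i][:,:2].astype(np.float32)*1000);print("tin",x,y,r,s[i,4],np.median(p[L==i][:,2]))
E
```

```text
TCP [ 0.543  -0.0668  0.377 ] tool y deg 18.33 z [ 1.2e-03 -8.0e-04 -1.0e+00] F [-0.25  0.05 -0.07] w 0.0869
tin 514.5074462890625 11.315434455871582 31.112924575805664 4836 0.10273642656982235
tin 542.7691040039062 -66.8447494506836 31.195199966430664 4343 0.10279377831000502
tin 560.9085693359375 -110.9232177734375 19.930084228515625 244 0.10459601809061919
tin 568.84228515625 -156.6498565673828 30.90843391418457 1660 0.10263466140584471
```

Everything is in place. Next is the middle tin.

Emit:
{"fn": "step_arm", "kwargs": {"rows": [[0,0,-0.04,0,0,0],[0,0,-0.045,0,0,0],[0,0,-0.024,0,0,0],[0,0,-0.01,0,0,0],[0,0,0,0,0,0],[0,0,0,0,0,0]]}}

```text
time: 17.05
position: [0.5433, -0.0672, 0.2587]
tool_rot: [0.586, 0.81, 0.0, 0.001]
ft_force: [-0.3, 0.4, 0.0]
grip_width: 0.0869
grip_force: 0.0
```

Emit:
{"fn": "step_arm", "kwargs": {"rows": [[0,0,0,0,0,0],[0,0,0,0,0,0],[0,0,0,0,0,0],[0,0,0,0,0,0]], "jaw": 0}}

```text
time: 17.55
position: [0.5427, -0.0667, 0.2581]
tool_rot: [0.586, 0.811, 0.0, 0.0]
ft_force: [0.2, 0.6, 1.8]
grip_width: 0.0614
grip_force: 30.0
```

Emit:
{"fn": "step_arm", "kwargs": {"rows": [[0,0,0.01,0,0,0],[0,0,0.015,0,0,0],[0,0,0.015,0,0,0],[0,0,0,0,0,0],[0,0,0,0,0,0],[0,0,0,0,0,0],[0,0,0,0,0,0]]}}

```text
time: 18.42
position: [0.5425, -0.0667, 0.2973]
tool_rot: [0.586, 0.811, -0.0, -0.001]
ft_force: [0.0, 0.3, -4.7]
grip_width: 0.0617
grip_force: 30.0
```

Emit:
{"fn": "step_arm", "kwargs": {"rows": [[0,0,0,0,0,0]]}}

```text
time: 18.55
position: [0.5426, -0.0667, 0.2974]
tool_rot: [0.586, 0.811, -0.0, -0.0]
ft_force: [-0.2, 0.1, -4.8]
grip_width: 0.0616
grip_force: 30.0
```

Emit:
{"fn": "step_arm", "kwargs": {"rows": [[0,0,0,0,0,0]]}}

```text
time: 18.68
position: [0.5427, -0.0667, 0.2976]
tool_rot: [0.586, 0.81, -0.0, -0.0]
ft_force: [-0.2, 0.2, -5.1]
grip_width: 0.0613
grip_force: 30.0
```

Emit:
{"fn": "step_arm", "kwargs": {"rows": [[0,0,0,0,0,0]]}}

```text
time: 18.8
position: [0.5427, -0.0667, 0.2977]
tool_rot: [0.586, 0.811, -0.0, -0.0]
ft_force: [0.3, 0.8, -3.6]
grip_width: 0.0614
grip_force: 30.0
```

About 4.6 N, so this is likely the full one. I put it back and heft the left tin.

Emit:
{"fn": "step_arm", "kwargs": {"rows": [[0,0,-0.015,0,0,0],[0,0,-0.015,0,0,0],[0,0,-0.007,0,0,0],[0,0,-0.003,0,0,0],[0,0,0,0,0,0],[0,0,0,0,0,0]]}}

```text
time: 19.55
position: [0.542, -0.0665, 0.2581]
tool_rot: [0.586, 0.811, -0.0, -0.001]
ft_force: [-4.3, 0.3, 4.4]
grip_width: 0.0611
grip_force: 30.0
```

Emit:
{"fn": "step_arm", "kwargs": {"rows": [[0,0,0,0,0,0],[0,0,0,0,0,0],[0,0,0,0,0,0],[0,0,0,0,0,0],[0,0,0.02,0,0,0],[0,0,0.05,0,0,0],[0,0,0.05,0,0,0],[-0.0141,0.039,0,0,0,0],[-0.0141,0.039,0,0,0,0],[0,0,0,0,0,0],[0,0,0,0,0,0]], "jaw": 0.087}}

```text
time: 20.92
position: [0.5148, 0.0111, 0.3779]
tool_rot: [0.585, 0.811, 0.0, 0.001]
ft_force: [-0.3, -0.2, -0.9]
grip_width: 0.0872
grip_force: 0.0
```

```bash
python3 - <<'E'
from h import *
o,c,p=wrist("w6")
m=(p[...,2]>.099)&(p[...,2]<.11)&(p[...,1]>-.26)&(p[...,1]<.09)&(p[...,0]>.43)&(p[...,0]<.67)
n,L,s,ce=cv2.connectedComponentsWithStats(m.astype(np.uint8))
for i in range(1,n):
    if s[i,4]>150:
        (x,y),r=cv2.minEnclosingCircle(p[L==i][:,:2].astype(np.float32)*1000);print("tin",x,y,r,s[i,4],np.median(p[L==i][:,2]))
E
```

```text
TCP [0.5148 0.0111 0.3779] tool y deg 18.33 z [ 1.2e-03 -6.0e-04 -1.0e+00] F [-0.33 -0.18 -0.92] w 0.0872
tin 514.3350219726562 11.200071334838867 31.13846206665039 4321 0.10275343549845561
tin 533.0571899414062 -25.771610260009766 19.85438346862793 237 0.10428910457339274
tin 542.6327514648438 -71.49079895019531 30.23750877380371 1364 0.10273039738614062
```

Emit:
{"fn": "step_arm", "kwargs": {"rows": [[0,0,-0.04,0,0,0],[0,0,-0.045,0,0,0],[0,0,-0.025,0,0,0],[0,0,-0.01,0,0,0],[0,0,0,0,0,0],[0,0,0,0,0,0]]}}

```text
time: 21.72
position: [0.5151, 0.0109, 0.2587]
tool_rot: [0.586, 0.81, 0.0, 0.001]
ft_force: [0.2, -0.1, 0.1]
grip_width: 0.087
grip_force: 0.0
```

Emit:
{"fn": "step_arm", "kwargs": {"rows": [[0,0,0,0,0,0],[0,0,0,0,0,0],[0,0,0,0,0,0],[0,0,0,0,0,0]], "jaw": 0}}

```text
time: 22.22
position: [0.5145, 0.0113, 0.258]
tool_rot: [0.586, 0.811, 0.0, 0.0]
ft_force: [-0.4, -0.2, 1.9]
grip_width: 0.0616
grip_force: 30.0
```

Emit:
{"fn": "step_arm", "kwargs": {"rows": [[0,0,0.01,0,0,0],[0,0,0.015,0,0,0],[0,0,0.015,0,0,0],[0,0,0,0,0,0],[0,0,0,0,0,0],[0,0,0,0,0,0],[0,0,0,0,0,0]]}}

```text
time: 23.1
position: [0.5143, 0.0113, 0.2973]
tool_rot: [0.586, 0.81, -0.0, -0.0]
ft_force: [0.9, -0.4, -1.7]
grip_width: 0.0616
grip_force: 30.0
```

Emit:
{"fn": "step_arm", "kwargs": {"rows": [[0,0,0,0,0,0]]}}

```text
time: 23.22
position: [0.5144, 0.0113, 0.2974]
tool_rot: [0.586, 0.81, -0.0, -0.0]
ft_force: [-0.4, 0.0, -2.2]
grip_width: 0.0617
grip_force: 30.0
```

Emit:
{"fn": "step_arm", "kwargs": {"rows": [[0,0,0,0,0,0]]}}

```text
time: 23.35
position: [0.5144, 0.0113, 0.2976]
tool_rot: [0.586, 0.811, -0.0, -0.0]
ft_force: [-0.1, 0.1, -1.6]
grip_width: 0.0612
grip_force: 30.0
```

Emit:
{"fn": "step_arm", "kwargs": {"rows": [[0,0,0,0,0,0]]}}

```text
time: 23.48
position: [0.5145, 0.0113, 0.2977]
tool_rot: [0.586, 0.81, -0.0, -0.0]
ft_force: [0.3, 0.4, -2.6]
grip_width: 0.0619
grip_force: 30.0
```

The left tin is about 2 N, also light, so the middle tin is the full one. I put this one back and fetch the middle one.

Emit:
{"fn": "step_arm", "kwargs": {"rows": [[0,0,-0.015,0,0,0],[0,0,-0.015,0,0,0],[0,0,-0.007,0,0,0],[0,0,-0.003,0,0,0],[0,0,0,0,0,0],[0,0,0,0,0,0]]}}

```text
time: 24.22
position: [0.5138, 0.0114, 0.2581]
tool_rot: [0.586, 0.811, -0.001, -0.001]
ft_force: [-2.8, -0.5, 5.0]
grip_width: 0.0614
grip_force: 30.0
```

Emit:
{"fn": "step_arm", "kwargs": {"rows": [[0,0,0,0,0,0],[0,0,0,0,0,0],[0,0,0,0,0,0],[0,0,0,0,0,0],[0,0,0.02,0,0,0],[0,0,0.05,0,0,0],[0,0,0.05,0,0,0],[0.014,-0.039,0,0,0,0],[0.014,-0.039,0,0,0,0],[0,0,0,0,0,0],[0,0,0,0,0,0]], "jaw": 0.087}}

```text
time: 25.6
position: [0.542, -0.0665, 0.3773]
tool_rot: [0.586, 0.81, -0.0, -0.001]
ft_force: [0.4, 0.0, -0.3]
grip_width: 0.087
grip_force: 0.0
```

```bash
python3 - <<'E'
from h import *
o,c,p=wrist("w7")
m=(p[...,2]>.099)&(p[...,2]<.11)&(p[...,1]>-.26)&(p[...,1]<.09)&(p[...,0]>.43)&(p[...,0]<.67)
n,L,s,ce=cv2.connectedComponentsWithStats(m.astype(np.uint8))
for i in range(1,n):
    if s[i,4]>150:
        (x,y),r=cv2.minEnclosingCircle(p[L==i][:,:2].astype(np.float32)*1000);print("tin",x,y,r,s[i,4],np.median(p[L==i][:,2]))
E
```

```text
TCP [ 0.542  -0.0665  0.3773] tool y deg 18.26 z [-0.0016  0.001  -1.    ] F [ 0.4   0.02 -0.29] w 0.087
tin 513.0894165039062 11.31042194366455 31.027976989746094 4808 0.10271260764496959
tin 541.3088989257812 -66.65802764892578 31.1058292388916 4331 0.10275152752074479
tin 560.9237670898438 -110.82557678222656 19.852943420410156 254 0.1047282347953
tin 568.6744384765625 -155.93499755859375 30.948476791381836 1669 0.10261406976272813
```

Emit:
{"fn": "step_arm", "kwargs": {"rows": [[0,0,-0.04,0,0,0],[0,0,-0.045,0,0,0],[0,0,-0.024,0,0,0],[0,0,-0.01,0,0,0],[0,0,0,0,0,0],[0,0,0,0,0,0]]}}

```text
time: 26.4
position: [0.5429, -0.0666, 0.2598]
tool_rot: [0.586, 0.811, 0.0, 0.001]
ft_force: [0.6, 0.2, -0.4]
grip_width: 0.0874
grip_force: 0.0
```

Emit:
{"fn": "step_arm", "kwargs": {"rows": [[0,0,0,0,0,0],[0,0,0,0,0,0],[0,0,0,0,0,0],[0,0,0,0,0,0]], "jaw": 0}}

```text
time: 26.9
position: [0.5422, -0.0668, 0.259]
tool_rot: [0.586, 0.811, -0.0, -0.0]
ft_force: [-2.9, -0.8, 3.2]
grip_width: 0.0614
grip_force: 30.0
```

Emit:
{"fn": "step_arm", "kwargs": {"rows": [[0,0,0.01,0,0,0],[0,0,0.02,0,0,0],[0,0,0.03,0,0,0],[0,0,0.03,0,0,0],[0,0,0.03,0,0,0],[0,0,0.03,0,0,0],[0,0,0.025,0,0,0],[0,0,0.015,0,0,0],[0,0,0,0,0,0],[0,0,0,0,0,0],[0,0,0,0,0,0],[0,0,0,0,0,0]]}}

```text
time: 28.4
position: [0.5424, -0.0667, 0.4479]
tool_rot: [0.586, 0.81, -0.0, -0.001]
ft_force: [0.4, 0.0, -4.6]
grip_width: 0.0611
grip_force: 30.0
```

Emit:
{"fn": "step_arm", "kwargs": {"rows": [[0,0,0,0,0,0],[0,0,0,0,0,0],[0,0,0,0,0,0],[0,0,0,0,0,0]]}}

```text
time: 28.9
position: [0.5424, -0.0667, 0.4488]
tool_rot: [0.586, 0.811, 0.0, 0.0]
ft_force: [-0.2, -0.2, -4.2]
grip_width: 0.0619
grip_force: 30.0
```

```bash
python3 - <<'E'
from h import *
c=camera("side");P=cloud(c)
cv2.imwrite("pics/end.png",cv2.resize(c["pixels"][110:330,150:430],(760,597),interpolation=3))
t=camera("top");Q=cloud(t);slab(Q,(.43,.67,-.14,-.08),.125,.145,"div");slab(P,(.43,.67,-.14,-.08),.125,.145,"div side");print(get_obs()["ft_force"],get_obs()["time"])
E
```

```text
div side 0.125 118 z 0.1336 mean [ 0.5631 -0.1147] [ 563.  -112.6] [39.6 10.5] 18.89
[-0.17210294 -0.28013077 -3.54808166] 29.0
```

View pics/end.png

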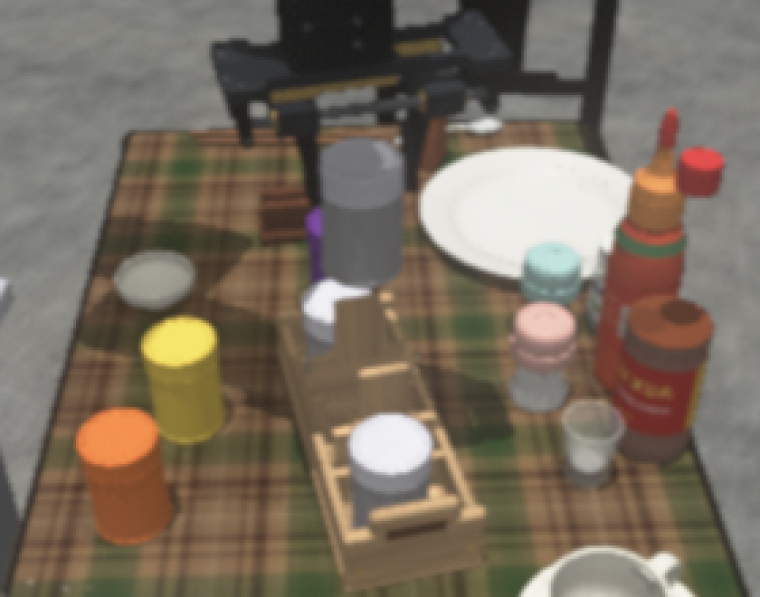

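The held tin hangs upright at (362,210). The other two stand in the caddy at (390,450) and (325,310), and the divider's top height reads as home. I hand in.

```bash
python3 -c "
from h import *
print(hand_in())"
```

```text
the job is handed in; nothing more can be done
None
```

I handed the job in with the middle tin, the heaviest at about 4.5 N against 2 N for the other two, held upright about 20 cm above the table; the divider is home, the other two tins are standing in the caddy, and the shakers and tea glass were not touched.

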